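# Sound the gearbox bolts and hold up the cover of the loose one

## Robot

A 6-joint arm with a two-finger parallel gripper is mounted at the origin on the work surface. World frame = base frame: x ahead of the robot, y to its left, z up, the work surface at z = 0. Lengths are in m, angles in rad, forces in N, time in s.
With the tool pointing down it reaches from about 0.225 to 0.875 m from the base axis. Payload 3.4 kg.
Tool frame: the origin (TCP) lies on the mounting face of the last link; the fingertips stand 173 mm ahead of it and the grasp point (between the pads) lies 155 mm ahead of it; z points along the fingers, y is the direction in which the jaws open and shut (so a half turn about z gives the same grasp; the last joint's range is limited). The gripper opens to 85 mm and grips with 20 to 120 N. Pads are 22 mm wide; open, the fingers measure 114 mm over their backs; the gripper's body (76 mm by 85 mm) begins 54 mm behind the grasp point. The pads swing forward as they close: fully open they stand 13 mm farther back than shut.
Start: joints at [1.11, 0.276, 1.505, -0, 1.361, -0.121], TCP at [0.192, 0.542, 0.405] pointing down, gripper open.
Joint ranges: [-2.89, 2.89], [-0.75, 2.08], [0.22, 2.7], [-1.18, 4.32], [0.11, 2.71], [-2.7, 2.7]. Speed limits (rad/s): [2.57, 2.57, 3.14, 3.14, 3.14, 3.14].

## Interface

Orientations are given as a unit quaternion [x, y, z, w].
In Python, from workcell import manip gives the robot as it stands.
- The arm moves only by the tool drive_tool, never from a script. Its argument "steps" is a list of rows, each a list of 5 numbers: the shift along the tool's x, y, z in cm, then the turn about the tool's z in rad, then the opening, from 0 (shut) to 1 (fully open). A call has 1 to 20 rows; each row is the pose to reach, as a shift and turn from the pose commanded when the call began, along the tool's axes at that moment; what a row does not reach only later rows make up. A row lasts 1/10 s, in which the tool goes at most 50 mm and 8.59 degrees, less where a joint would pass 70% of its speed; a pose out of reach is approached as far as the arm can. A call with a gripper value outside its range is refused whole. The fingers move at their own pace and stop on an object; the grip force is fixed at half the most. Time passes only in rows, so rows that repeat a pose let the fingers close. It gives the time, the measured TCP pose, the force and the opening at its end, in the units of the state.
- manip.get_state(): the state, without advancing time (a new reading comes with each control period).
- manip.read_camera(name): name is "side" or "top" or "wrist"; returns the picture (384x512x3 uint8, red, green, blue); there is no depth.
- manip.camera_info(name): a dict with "mtx" (3x3 intrinsics, pixels), "R" (3x3) and "t" (3): a world point X has camera coordinates R X + t. Camera axes: x right, y down, z forward; pixel columns grow to the right and rows downward; lengths in m; the calibration is good to about 2 mm. The wrist camera is an equidistant fisheye: a pixel r from the principal point sees the ray r / f radians off the axis. A picture is of the moment at which its call begins: read the wrist's pose just before it. camera_info takes no time and is no camera call; for the wrist camera it gives the pose at the moment of the call.
- manip.close_job(): hands the job in, once; it reports no verdict.
The state is a dict: "clock": time; "qpos": joint angles; "qd": joint speeds; "effort": joint torques, N m; "tool_pos": TCP position; "tcp_rot": TCP orientation; "wrist_force": force on the tool from outside, world axes, zero at the start; "torque": the same for the moment, N m; "grip_width": finger opening in m.
Only numpy, scipy, OpenCV 4.12 (cv2) and the standard library are available. Lean on these libraries where they do the work, as an engineer would, in place of code of your own. Each camera call takes 0.05 s, during which the arm holds its last target.

## Task

One of the three bolts sunk in the gearbox's narrow wells has worked loose: take the tapping rod from its stand and push it down the wells onto the bolts until you find the one that gives way, press that bolt down as far as it goes and leave the rod standing in its well. Then lift the hinged cover in front of that same bolt (it has a T handle) to 45 degrees or more and finish while still holding it up, with the other two covers shut and without shoving or toppling the other things on the bench.

Things in the scene. Friction and masses are not known exactly. Their poses are not given: they have to be found in the camera images.
- gearbox: Fixed green cast gearbox, 280 mm wide (its y) by 165 mm deep (its x, pointing away from the robot at yaw 0) and 75 mm high, with a shaft and pulley on its -y side. Origin under its middle, on the bench. Three bolt stations 85 mm apart along its y: the narrow bolt wells in its far half (x = +45 mm), the hinged covers in its near half.
- rod_grip (a point): Tapping rod: centre of its light wood handle, which is square, 18 x 18 mm and 45 mm tall; the point's x and y axes are square to the handle's faces, z is up. Below the handle comes a straight steel shank, 9 mm in diameter; the rod's lower end is 112.5 mm below this point, 90 mm below the handle. Whole rod 135 mm, 50 to 100 g. It starts upright with 45 mm of shank in the hole of the wooden stand.
- rod_tip (a point): Centre of the flat lower end of the tapping rod.
- stand: Fixed wooden block 60 x 130 x 55 mm with the tapping rod standing in a hole at its y = +35 mm (hole 45 mm deep), and two short steel punch ends, 22 mm high, at its y = -20 and -45 mm. Origin under its middle.
- well_left (a point): Bolt well, the left one (robot left, gearbox +y): centre of the mouth of an upright hole 13 mm wide, 3 mm chamfer, flush with the gearbox top (75 mm high), inside a flat steel ring 32 mm across that stands 2 mm proud. Its bolt's head lies 48 mm below the mouth. A tight bolt does not move; the loose one gives under about 3 N, sinks 12 mm and stays down. All look alike; the loose place changes.
- well_middle (a point): Bolt well, the middle one (the centre): centre of the mouth of an upright hole 13 mm wide, 3 mm chamfer, flush with the gearbox top (75 mm high), inside a flat steel ring 32 mm across that stands 2 mm proud. Its bolt's head lies 48 mm below the mouth. A tight bolt does not move; the loose one gives under about 3 N, sinks 12 mm and stays down. All look alike; the loose place changes.
- well_right (a point): Bolt well, the right one (robot right, gearbox -y): centre of the mouth of an upright hole 13 mm wide, 3 mm chamfer, flush with the gearbox top (75 mm high), inside a flat steel ring 32 mm across that stands 2 mm proud. Its bolt's head lies 48 mm below the mouth. A tight bolt does not move; the loose one gives under about 3 N, sinks 12 mm and stays down. All look alike; the loose place changes.
- cover_left_grip (a point): Centre of the bar of the T handle on the cover of the left bolt. The bar is a dark steel cylinder 16 mm in diameter and 24 mm long, lying along the gearbox's y, on a stem; with the cover shut its centre is 26 mm above the cover's upper face, 104.5 mm above the bench, and the cover (82 x 66 x 5 mm steel plate) is hinged along the gearbox's y. The hinge line is 60 mm towards gearbox +x and 29 mm below this point when shut. The point turns with the cover.
- cover_left (a joint): Opening angle of the left bolt's cover: 0 shut (lying flat), grows as its near edge with the handle swings up and away from the robot, stop at 1.25 rad. It falls shut when let go (weight 150 g and a light spring; about 2 N at the handle).
- cover_middle_grip (a point): Centre of the bar of the T handle on the cover of the middle bolt. The bar is a dark steel cylinder 16 mm in diameter and 24 mm long, lying along the gearbox's y, on a stem; with the cover shut its centre is 26 mm above the cover's upper face, 104.5 mm above the bench, and the cover (82 x 66 x 5 mm steel plate) is hinged along the gearbox's y. The hinge line is 60 mm towards gearbox +x and 29 mm below this point when shut. The point turns with the cover.
- cover_middle (a joint): Opening angle of the middle bolt's cover: 0 shut (lying flat), grows as its near edge with the handle swings up and away from the robot, stop at 1.25 rad. It falls shut when let go (weight 150 g and a light spring; about 2 N at the handle).
- cover_right_grip (a point): Centre of the bar of the T handle on the cover of the right bolt. The bar is a dark steel cylinder 16 mm in diameter and 24 mm long, lying along the gearbox's y, on a stem; with the cover shut its centre is 26 mm above the cover's upper face, 104.5 mm above the bench, and the cover (82 x 66 x 5 mm steel plate) is hinged along the gearbox's y. The hinge line is 60 mm towards gearbox +x and 29 mm below this point when shut. The point turns with the cover.
- cover_right (a joint): Opening angle of the right bolt's cover: 0 shut (lying flat), grows as its near edge with the handle swings up and away from the robot, stop at 1.25 rad. It falls shut when let go (weight 150 g and a light spring; about 2 N at the handle).
- jar: Bystander, loose: a closed glass jar with a steel lid, 64 mm across, 85 mm tall. Origin at the centre of its underside.
- can: Bystander, loose: a dark steel can, 66 mm across, 110 mm tall. Origin at the centre of its underside.
- wrench: Bystander, loose: a steel wrench 190 mm long, lying flat. Origin under it, about the middle of its length.
- bearing: Bystander, loose: a steel bearing ring 52 mm across, 16 mm high, lying flat. Origin at the centre of its underside.
- tray: Bystander, loose: an open sheet steel tray 110 x 150 x 30 mm. Origin at the centre of its underside.
- driver: Bystander, loose: a screwdriver 200 mm long, lying flat. Origin under it, about the middle of its length.
- barend: Bystander, loose: a plain steel round bar end 44 mm across, 50 mm tall, standing. Origin at the centre of its underside.

How it is judged:
On the way, in this order (a step that is already met when the one before it is completed fails the run):
1. the tapping rod has pushed the loose bolt down in its well (((z of rod_tip in the frame of well_left below -0.055 m and horizontal distance between rod_tip and well_left below 0.01 m) or (z of rod_tip in the frame of well_middle below -0.055 m and horizontal distance between rod_tip and well_middle below 0.01 m) or (z of rod_tip in the frame of well_right below -0.055 m and horizontal distance between rod_tip and well_right below 0.01 m))), for 0.2 s.
2. the cover of the loose bolt is held lifted by the fingers, the rod left in that well (((z of rod_tip in the frame of well_left below -0.055 m and horizontal distance between rod_tip and well_left below 0.01 m and value of joint cover_left above 0.7 rad and contact force between the fingers and cover_left above 0.5 N and contact force between rod and cover_left below 0.1 N and contact force between the fingers and rod below 0.1 N and value of joint each of cover_middle, cover_right below 0.1 rad) or (z of rod_tip in the frame of well_middle below -0.055 m and horizontal distance between rod_tip and well_middle below 0.01 m and value of joint cover_middle above 0.7 rad and contact force between the fingers and cover_middle above 0.5 N and contact force between rod and cover_middle below 0.1 N and contact force between the fingers and rod below 0.1 N and value of joint each of cover_left, cover_right below 0.1 rad) or (z of rod_tip in the frame of well_right below -0.055 m and horizontal distance between rod_tip and well_right below 0.01 m and value of joint cover_right above 0.7 rad and contact force between the fingers and cover_right above 0.5 N and contact force between rod and cover_right below 0.1 N and contact force between the fingers and rod below 0.1 N and value of joint each of cover_left, cover_middle below 0.1 rad))), for 0.2 s.
At the end, for the whole second after the job is handed in: Rod end over 55 mm down one well (only the loose bolt allows it), within 10 mm of its axis, fingers off the rod; that bolt's cover open over 0.7 rad with the fingers pressing on it over 0.5 N and the rod not touching it; other two covers under 0.1 rad; still holding at the end (((z of rod_tip in the frame of well_left below -0.055 m and horizontal distance between rod_tip and well_left below 0.01 m and value of joint cover_left above 0.7 rad and contact force between the fingers and cover_left above 0.5 N and contact force between rod and cover_left below 0.1 N and contact force between the fingers and rod below 0.1 N and value of joint each of cover_middle, cover_right below 0.1 rad) or (z of rod_tip in the frame of well_middle below -0.055 m and horizontal distance between rod_tip and well_middle below 0.01 m and value of joint cover_middle above 0.7 rad and contact force between the fingers and cover_middle above 0.5 N and contact force between rod and cover_middle below 0.1 N and contact force between the fingers and rod below 0.1 N and value of joint each of cover_left, cover_right below 0.1 rad) or (z of rod_tip in the frame of well_right below -0.055 m and horizontal distance between rod_tip and well_right below 0.01 m and value of joint cover_right above 0.7 rad and contact force between the fingers and cover_right above 0.5 N and contact force between rod and cover_right below 0.1 N and contact force between the fingers and rod below 0.1 N and value of joint each of cover_left, cover_middle below 0.1 rad))); the arm keeps its last pose, push and grip.
It fails at once if a bystander shoved more than 50 mm or toppled (distance of any of jar, can, wrench, bearing, tray, driver, barend from where it was at the start of the episode above 0.05 m or angle between any of jar, can, barend's own z axis and vertical above 0.6 rad).
It also fails if it takes over 64 s, if anything falls off the work surface, if the arm or the gripper's body presses on something with over 40 N, if the wrist force passes 120 N, or if a joint passes its speed limit or range.

## Working session

There is one attempt and no reset: what is moved stays moved. The work goes in short steps, Python scripts to look and compute and a tool call to move; the robot and the scene stay as the last step left them, time stands still between calls to the robot, and variables do not carry over. Pictures are saved under pics/ and viewed, and the job is handed in when it is done.

Besides the shell and the picture viewer there is one more tool, called after "Emit:" in YAML: its name, and indented under it one key for each argument. drive_tool: Moves the arm, as the interface text tells. Its arguments: {"type":"object","properties":{"steps":{"type":"array","items":{"type":"array","items":{"type":"number"}}}},"required":["steps"]}

```bash
mkdir -p pics
cat > look.py <<'E'
import sys,cv2,json
from workcell import manip
tag=sys.argv[1]
for n in sys.argv[2:]:
    i=manip.camera_info(n)
    im=manip.read_camera(n)
    cv2.imwrite(f'pics/{tag}_{n}.png',im[:,:,::-1])
    json.dump({k:(v.tolist() if hasattr(v,'tolist') else v) for k,v in i.items()},open(f'pics/{tag}_{n}.json','w'))
    print(n,i)
print(manip.get_state())
E
python3 look.py a side top wrist
```

```text
side {'mtx': array([[398.01838309,   0.        , 257.33551808],
       [  0.        , 398.01838309, 193.48777995],
       [  0.        ,   0.        ,   1.        ]]), 'R': array([[ 0.86185253, -0.50679247, -0.01927722],
       [-0.28159194, -0.44657122, -0.84928212],
       [ 0.42180114,  0.73738425, -0.52758721]]), 't': array([-0.47187488,  0.25742255,  0.92995172])}
top {'mtx': array([[441.38147296,   0.        , 255.77309099],
       [  0.        , 441.38147296, 190.97985358],
       [  0.        ,   0.        ,   1.        ]]), 'R': array([[-0.0066513 , -0.99997313,  0.00308161],
       [-0.99214181,  0.00621411, -0.12496403],
       [ 0.12494152, -0.00388857, -0.99215649]]), 't': array([0.0204344 , 0.56937059, 1.28985864])}
wrist {'mtx': array([[297.31863964,   0.        , 255.84746895],
       [  0.        , 297.31863964, 193.43616924],
       [  0.        ,   0.        ,   1.        ]]), 'R': array([[ 3.32690523e-01,  9.43035793e-01, -7.13035725e-04],
       [ 9.11261724e-01, -3.21286251e-01,  2.57637761e-01],
       [ 2.42732542e-01, -8.63634035e-02, -9.66241313e-01]]), 't': array([-0.57505335, -0.03346747,  0.37773207])}
{'clock': 0.15, 'qpos': array([ 1.11004142e+00,  2.76440146e-01,  1.50585958e+00,  1.38160261e-05,
        1.36068115e+00, -1.20998814e-01]), 'qd': array([-0.00018343, -0.00030464, -0.00301411,  0.0004818 , -0.00226934,
       -0.00066906]), 'effort': array([ 2.03387841e-03, -4.17145801e+01, -2.46032774e+01, -1.36269909e-04,
        7.60479947e-03,  4.91695559e-06]), 'tool_pos': array([0.19155408, 0.54198743, 0.40403684]), 'tcp_rot': array([ 1.69063536e-01,  9.85604910e-01, -6.63016636e-04, -2.05537240e-04]), 'wrist_force': array([-0.82172178,  0.41068821, -0.34896132]), 'torque': array([ 0.03614482, -0.01019103,  0.03924931]), 'grip_width': 0.08568010219388346}
```

View pics/a_side.png

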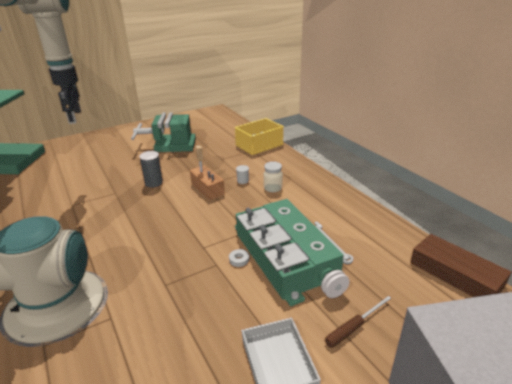

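View pics/a_top.png

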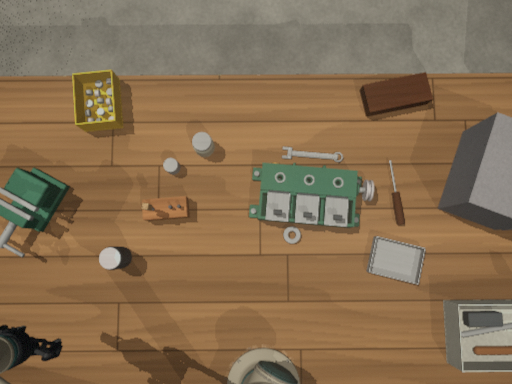

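View pics/a_wrist.png

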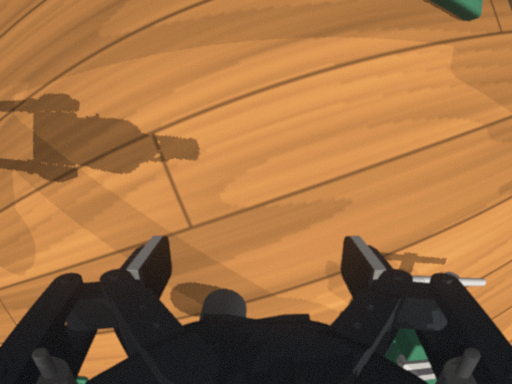

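The side and top views show the gearbox at about (310,195) in the top image, the stand at about (165,208), and the can at (110,258). The wrist camera sees only bare bench. I'll enlarge the crops.

Run:
```python
import cv2
t=cv2.imread('pics/a_top.png');s=cv2.imread('pics/a_side.png')
cv2.imwrite('pics/c1.png',cv2.resize(t[150:240,245:385],None,fx=5.7,fy=5.7,interpolation=cv2.INTER_CUBIC))
cv2.imwrite('pics/c2.png',cv2.resize(t[130:230,130:220],None,fx=6,fy=6,interpolation=cv2.INTER_CUBIC))
cv2.imwrite('pics/c3.png',cv2.resize(s[135:210,180:260],None,fx=8,fy=8,interpolation=cv2.INTER_CUBIC))
cv2.imwrite('pics/c4.png',cv2.resize(s[190:310,225:365],None,fx=5,fy=5,interpolation=cv2.INTER_CUBIC))
```

```text
(no output)
```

View pics/c1.png

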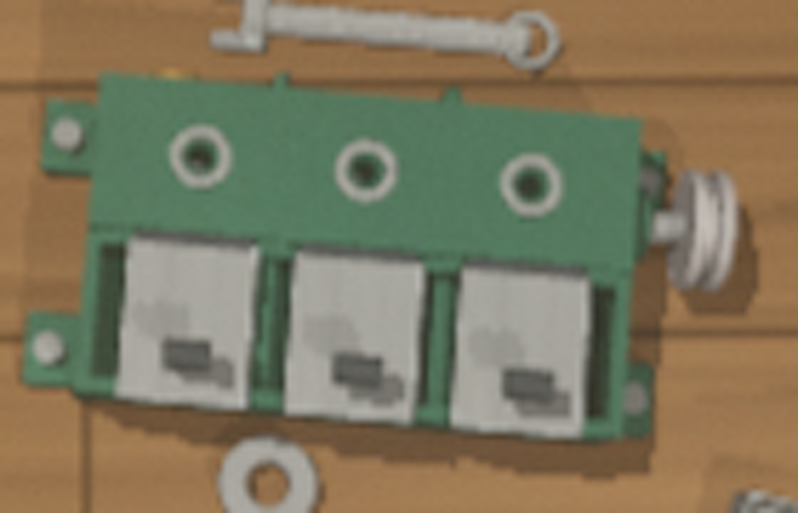

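View pics/c2.png

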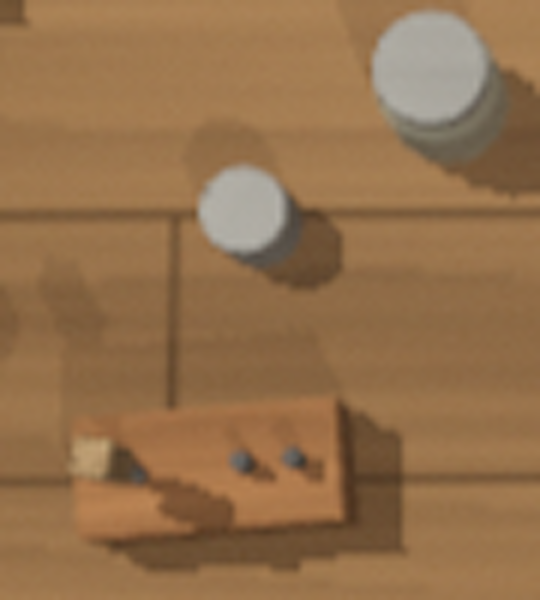

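View pics/c3.png

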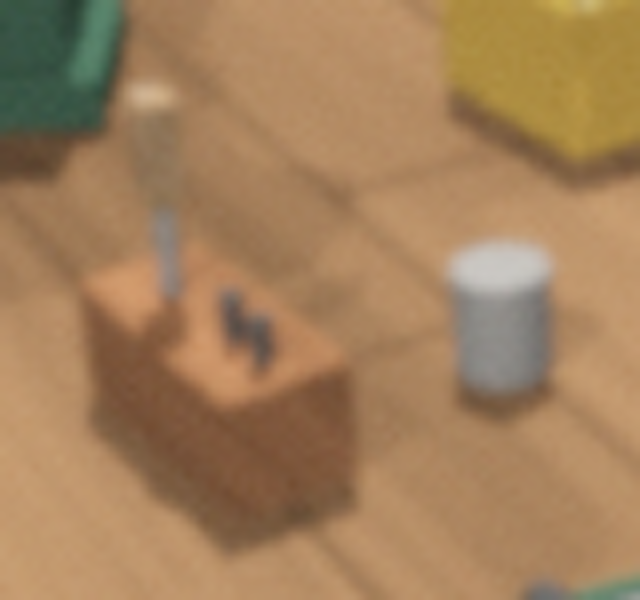

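View pics/c4.png

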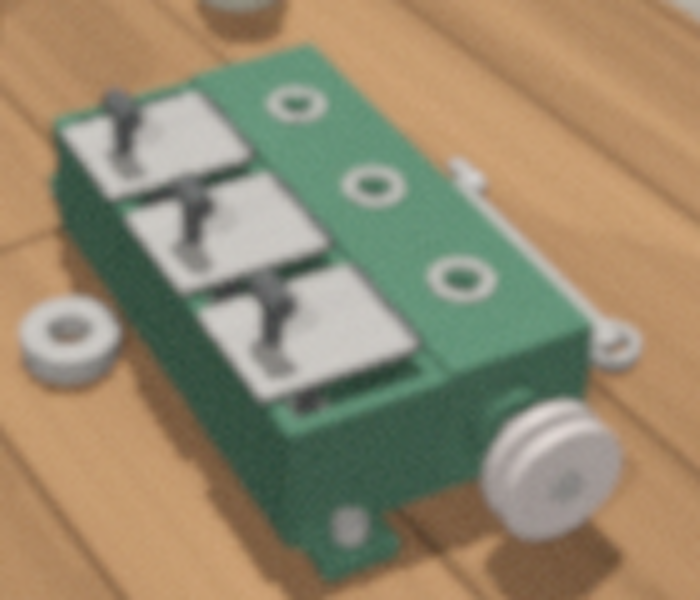

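```bash
cat > util.py <<'E'
import json,numpy as np
def cam(tag,n):
    d=json.load(open(f'pics/{tag}_{n}.json'));return np.array(d['mtx']),np.array(d['R']),np.array(d['t'])
def ray(tag,n,px):
    K,R,t=cam(tag,n);u=np.array([(px[0]-K[0,2])/K[0,0],(px[1]-K[1,2])/K[1,1]])
    if n=='wrist':
        r=np.linalg.norm(u);d=np.array([*(u/r*np.sin(r)),np.cos(r)]) if r>1e-9 else np.array([0,0,1.])
    else: d=np.array([*u,1.])
    return -R.T@t, R.T@d
def onz(tag,n,px,z):
    c,d=ray(tag,n,px);return (c+d*(z-c[2])/d[2]).round(4)
def proj(tag,n,X):
    K,R,t=cam(tag,n);p=R@np.array(X)+t
    if n=='wrist':
        r=np.hypot(p[0],p[1]);th=np.arctan2(r,p[2]);u=p[:2]/r*th
    else:u=p[:2]/p[2]
    return np.array([K[0,0]*u[0]+K[0,2],K[1,1]*u[1]+K[1,2]])
E
python3 - <<'E'
from util import *
c=lambda p,s,o:((p[0]+.5)/s-.5+o[0],(p[1]+.5)/s-.5+o[1])
T1=[c(p,5.7,(245,150)) for p in [(201,156),(366,170),(531,184)]]
S1=[c(p,5,(225,190)) for p in [(297,104),(374,186),(462,278)]]
for p in T1: print('ring top',onz('a','top',p,.077))
for p in S1: print('ring side',onz('a','side',p,.077))
for p in [(187,355),(358,370),(528,385)]: print('T top',onz('a','top',c(p,5.7,(245,150)),.1125))
for p in [(120,102),(192,190),(270,287)]: print('T side',onz('a','side',c(p,5,(225,190)),.1045))
print('rodtop top',onz('a','top',c((97,456),6,(130,130)),.145))
print('rodtop side',onz('a','side',c((153,95),8,(180,135)),.145))
print('rod base side',onz('a','side',c((169,298),8,(180,135)),.055))
for p in [(80,424),(338,402),(347,522),(85,541)]: print('stand top',onz('a','top',c(p,6,(130,130)),.055))
for p in [(242,461),(293,458)]: print('punch top',onz('a','top',c(p,6,(130,130)),.077))
E
```

```text
ring top [ 0.6051 -0.0537  0.077 ]
ring top [ 0.5974 -0.1381  0.077 ]
ring top [ 0.5896 -0.2225  0.077 ]
ring side [ 0.6027 -0.055   0.077 ]
ring side [ 0.5945 -0.1393  0.077 ]
ring side [ 0.5872 -0.2232  0.077 ]
T top [ 0.5002 -0.0433  0.1125]
T top [ 0.4923 -0.1275  0.1125]
T top [ 0.4844 -0.2112  0.1125]
T side [ 0.5013 -0.0368  0.1045]
T side [ 0.4934 -0.1238  0.1045]
T side [ 0.4854 -0.2073  0.1045]
rodtop top [0.5173 0.3189 0.145 ]
rodtop side [0.5161 0.3215 0.145 ]
rod base side [0.5108 0.3141 0.055 ]
stand top [0.5416 0.3498 0.055 ]
stand top [0.5517 0.2232 0.055 ]
stand top [0.4925 0.218  0.055 ]
stand top [0.4841 0.3459 0.055 ]
punch top [0.5208 0.2657 0.077 ]
punch top [0.5221 0.2411 0.077 ]
```

```bash
cat >> util.py <<'E'
def plan(x,y,z,ang=None):
    """target TCP xyz, world angle of tool y"""
    from workcell import manip
    from scipy.spatial.transform import Rotation as Ro
    s=manip.get_state();R=Ro.from_quat(s['tcp_rot']).as_matrix()
    d=R.T@(np.array([x,y,z])-s['tool_pos'])*100
    a=np.arctan2(R[1,1],R[0,1]);turn=None
    if ang is not None: turn=-(ang-a)
    print('clock',s['clock'],'pos',s['tool_pos'].round(4),'F',s['wrist_force'].round(2),'grip',round(s['grip_width'],4),'yang',round(a,4),'tilt',R[2].round(4))
    print('shift cm',d.round(2),'turn',turn)
E
python3 -c "
from util import *
plan(.516,.3195,.40,1.646)
print(onz('a','top',(108,258),.11))"
```

```text
clock 0.15 pos [0.1916 0.542  0.404 ] F [-0.82  0.41 -0.35] grip 0.0857 yang 1.231 tilt [ 2.0e-04 -1.4e-03 -1.0e+00]
shift cm [-38.   -10.16   0.41] turn -0.4149625316252292
[0.3751 0.4287 0.11  ]
```

Emit:
drive_tool:
  steps:
    - [-4, -1, 0, -0.05, 1]
    - [-9, -2.4, 0.1, -0.15, 1]
    - [-14, -3.7, 0.2, -0.25, 1]
    - [-19, -5.1, 0.2, -0.33, 1]
    - [-24, -6.4, 0.3, -0.415, 1]
    - [-29, -7.8, 0.4, -0.415, 1]
    - [-33.5, -9, 0.4, -0.415, 1]
    - [-36.5, -9.8, 0.4, -0.415, 1]
    - [-38, -10.2, 0.4, -0.415, 1]
    - [-38, -10.2, 0.4, -0.415, 1]
    - [-38, -10.2, 0.4, -0.415, 1]

```text
clock: 1.25
tool_pos: [0.5151, 0.3198, 0.4004]
tcp_rot: [-0.038, 0.999, 0.0, -0.001]
wrist_force: [-0.7, -0.6, 0.2]
grip_width: 0.0856
```

```bash
python3 look.py b wrist | tail -1; python3 -c "
from util import *
plan(.516,.3195,.40,1.646)
print(proj('b','wrist',(.516,.3195,.145)))
import cv2
t=cv2.imread('pics/b_wrist.png')
cv2.imwrite('pics/b2.png',cv2.resize(t,None,fx=1.56,fy=1.56,interpolation=cv2.INTER_CUBIC))"
```

```text
-3.21600563e-02,  2.13353138e-03]), 'tool_pos': array([0.51462735, 0.32018947, 0.40055844]), 'tcp_rot': array([-3.81299849e-02,  9.99272407e-01,  3.37754401e-04, -8.04758053e-04]), 'wrist_force': array([ 0.63627414, -0.08345744, -0.28292322]), 'torque': array([0.02998815, 0.03861514, 0.01201747]), 'grip_width': 0.08525824308786337}
clock 1.3 pos [0.5146 0.3202 0.4006] F [ 0.64 -0.08 -0.28] grip 0.0853 yang 1.6471 tilt [ 1.6e-03  7.0e-04 -1.0e+00]
shift cm [-0.13 -0.08  0.06] turn 0.0010742339911367083
[254.12293419 201.35319866]
```

View pics/b2.png

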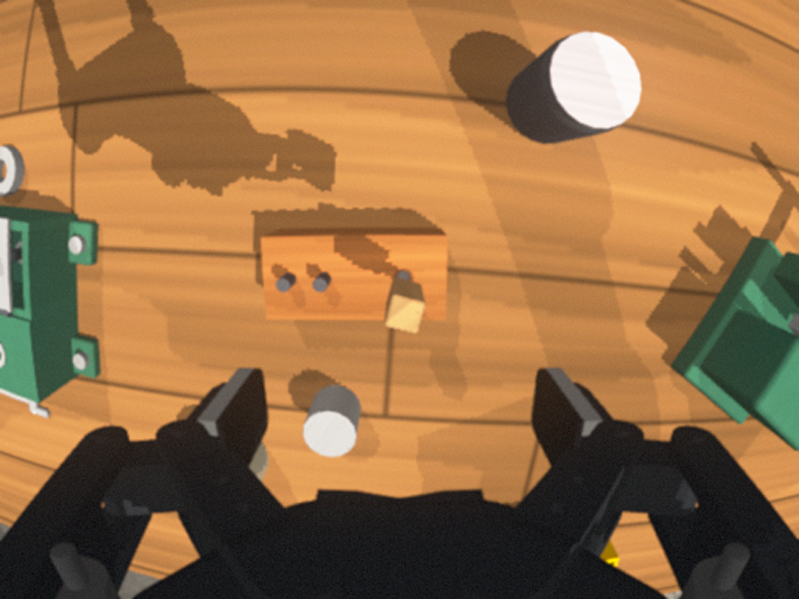

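```bash
python3 -c "
import cv2
t=cv2.imread('pics/b_wrist.png')
cv2.imwrite('pics/b3.png',cv2.resize(t[140:225,160:300],None,fx=5.5,fy=5.5,interpolation=cv2.INTER_CUBIC))"
```

```text
(no output)
```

View pics/b3.png

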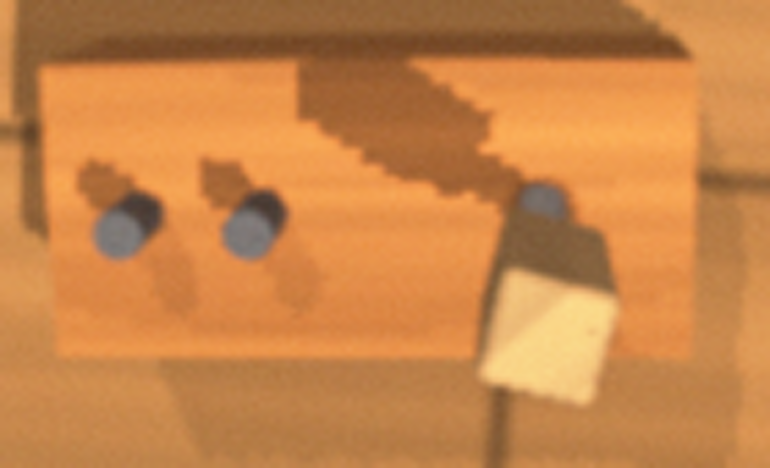

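```bash
python3 -c "
from util import *
P=[onz('b','wrist',((x+.5)/5.5-.5+160,(y+.5)/5.5-.5+140),.145) for x,y in [(510,268),(617,299),(592,402),(480,377)]]
P=np.array(P);print(P,P.mean(0))
for i in range(4):
  d=P[(i+1)%4]-P[i];print(np.hypot(*d[:2]),np.arctan2(d[1],d[0]))
print([onz('b','wrist',((x+.5)/5.5-.5+160,(y+.5)/5.5-.5+140),z) for x,y,z in [(543,205,.055),(120,234,.077),(248,234,.077),(42,65,.055),(693,60,.055)]])
"
```

```text
[[0.5056 0.3173 0.145 ]
 [0.5089 0.3328 0.145 ]
 [0.5246 0.3306 0.145 ]
 [0.522  0.3142 0.145 ]] [0.515275 0.323725 0.145   ]
0.015847397262642168 1.361025161157816
0.015853390804493463 -0.13922087901265492
0.01660481857775027 -1.7280243777714615
0.016690416411821465 2.9547724926591945
[array([0.5146, 0.3236, 0.055 ]), array([0.5212, 0.2445, 0.077 ]), array([0.5195, 0.269 , 0.077 ]), array([0.4931, 0.2221, 0.055 ]), array([0.4837, 0.3503, 0.055 ])]
```

```bash
python3 -c "
from util import *
plan(.515,.322,.279,1.40)"
```

```text
clock 1.3 pos [0.5146 0.3202 0.4006] F [ 0.64 -0.08 -0.28] grip 0.0853 yang 1.6471 tilt [ 1.6e-03  7.0e-04 -1.0e+00]
shift cm [-0.07  0.17 12.16] turn 0.2470742339911367
```

Emit:
drive_tool:
  steps:
    - [-0.1, 0.2, 2, 0.12, 1]
    - [-0.1, 0.2, 5, 0.247, 1]
    - [-0.1, 0.2, 8, 0.247, 1]
    - [-0.1, 0.2, 10, 0.247, 1]
    - [-0.1, 0.2, 11.5, 0.247, 1]
    - [-0.1, 0.2, 12.1, 0.247, 1]
    - [-0.1, 0.2, 12.1, 0.247, 1]
    - [-0.1, 0.2, 12.1, 0.247, 1]

```text
clock: 2.1
tool_pos: [0.5165, 0.3222, 0.2807]
tcp_rot: [0.085, 0.996, 0.0, 0.001]
wrist_force: [0.7, 0.3, -0.3]
grip_width: 0.0857
```

```bash
python3 look.py c wrist | tail -1; python3 -c "
from util import *
plan(.515,.322,.279,1.40)
import cv2
t=cv2.imread('pics/c_wrist.png')
cv2.imwrite('pics/c_w.png',cv2.resize(t,None,fx=1.56,fy=1.56,interpolation=cv2.INTER_CUBIC))"
```

```text
1.98158144e-02,  8.28132415e-04]), 'tool_pos': array([0.51669459, 0.32206649, 0.28093407]), 'tcp_rot': array([8.53646883e-02, 9.96349167e-01, 6.33735792e-04, 8.97276779e-04]), 'wrist_force': array([ 0.39764666, -0.3554835 , -0.00895622]), 'torque': array([ 0.0079233 , -0.01295898,  0.0098345 ]), 'grip_width': 0.08563090831229211}
clock 2.15 pos [0.5167 0.3221 0.2809] F [ 0.4  -0.36 -0.01] grip 0.0856 yang 1.3999 tilt [-0.0017  0.0014 -1.    ]
shift cm [ 0.17 -0.04  0.19] turn -0.00014000135838232453
```

View pics/c_w.png

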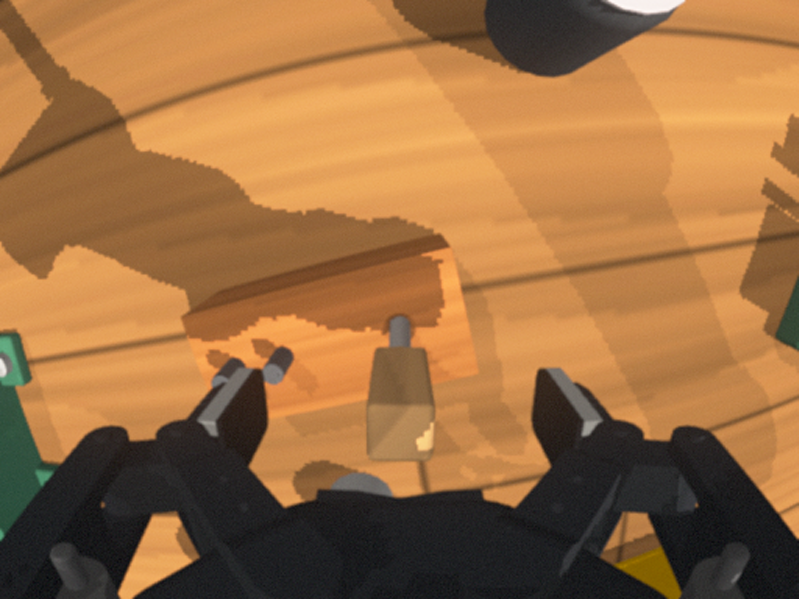

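Emit:
drive_tool:
  steps:
    - [0.1, 0, 0.2, 0, 0.6]
    - [0.1, 0, 0.2, 0, 0.3]
    - [0.1, 0, 0.2, 0, 0]
    - [0.1, 0, 0.2, 0, 0]
    - [0.1, 0, 0.2, 0, 0]
    - [0.1, 0, 0.2, 0, 0]
    - [0.1, 0, 0.2, 0, 0]
    - [0.1, 0, 0.2, 0, 0]

```text
clock: 2.95
tool_pos: [0.5159, 0.3216, 0.278]
tcp_rot: [0.086, 0.996, 0.0, 0.0]
wrist_force: [0.6, 0.5, 1.5]
grip_width: 0.0173
```

```bash
python3 -c "
from util import *
plan(.515,.322,.3779,1.40)"
```

```text
clock 2.95 pos [0.5159 0.3216 0.278 ] F [0.57 0.48 1.55] grip 0.0173 yang 1.399 tilt [-5.e-04  5.e-04 -1.e+00]
shift cm [ 0.09  0.03 -9.99] turn -0.0010379193121003993
```

Emit:
drive_tool:
  steps:
    - [0, 0, -1, 0, 0]
    - [0, 0, -3, 0, 0]
    - [0, 0, -6, 0, 0]
    - [0, 0, -9, 0, 0]
    - [0, 0, -10.5, 0, 0]
    - [0, 0, -11, 0, 0]
    - [0, 0, -11, 0, 0]

```text
clock: 3.65
tool_pos: [0.5157, 0.3215, 0.3884]
tcp_rot: [0.086, 0.996, 0.0, 0.0]
wrist_force: [-0.7, 0.0, -1.1]
grip_width: 0.0176
```

```bash
python3 -c "
from util import *
plan(.604,-.0545,.385,1.479)"
```

```text
clock 3.65 pos [0.5157 0.3215 0.3884] F [-0.69  0.01 -1.13] grip 0.0176 yang 1.399 tilt [-8.e-04  4.e-04 -1.e+00]
shift cm [-15.13 -35.53   0.34] turn -0.07996577513232239
```

Emit:
drive_tool:
  steps:
    - [-1, -2.5, 0, 0, 0]
    - [-3, -7, 0, 0, 0]
    - [-5, -11.5, 0, -0.04, 0]
    - [-7, -16, 0.1, -0.08, 0]
    - [-9, -20.5, 0.2, -0.08, 0]
    - [-11, -25, 0.3, -0.08, 0]
    - [-13, -29.5, 0.3, -0.08, 0]
    - [-14.3, -33, 0.3, -0.08, 0]
    - [-15, -35, 0.3, -0.08, 0]
    - [-15.1, -35.5, 0.3, -0.08, 0]
    - [-15.1, -35.5, 0.3, -0.08, 0]
    - [-15.1, -35.5, 0.3, -0.08, 0]

```text
clock: 4.85
tool_pos: [0.6035, -0.053, 0.384]
tcp_rot: [0.046, 0.999, 0.001, -0.001]
wrist_force: [-0.1, 1.0, -1.5]
grip_width: 0.017
```

```bash
python3 look.py d wrist side| tail -1; python3 -c "
from util import *
plan(.604,-.0545,.385,1.479)
import cv2
t=cv2.imread('pics/d_wrist.png')
cv2.imwrite('pics/d_w.png',cv2.resize(t,None,fx=1.56,fy=1.56,interpolation=cv2.INTER_CUBIC))
s=cv2.imread('pics/d_side.png')
cv2.imwrite('pics/d_s.png',cv2.resize(s[120:310,215:365],None,fx=3.5,fy=3.1,interpolation=cv2.INTER_CUBIC))"
```

```text
1.75929163e-03,  2.23419498e-03]), 'tool_pos': array([ 0.60359039, -0.05258682,  0.38448642]), 'tcp_rot': array([ 4.50468298e-02,  9.98984750e-01,  3.78426409e-04, -3.31020055e-04]), 'wrist_force': array([-0.02225311, -0.29079371, -0.58678828]), 'torque': array([-0.01534918, -0.006863  ,  0.00335303]), 'grip_width': 0.0175344127922683}
clock 4.95 pos [ 0.6036 -0.0526  0.3845] F [-0.02 -0.29 -0.59] grip 0.0175 yang 1.4807 tilt [ 7.e-04  7.e-04 -1.e+00]
shift cm [-0.06 -0.19 -0.05] turn 0.0016719054816161094
```

View pics/d_w.png

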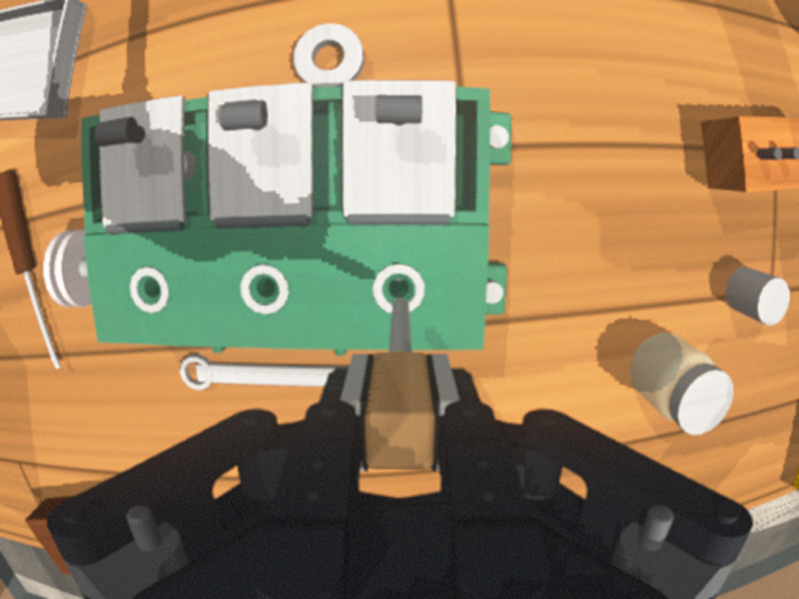

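View pics/d_s.png

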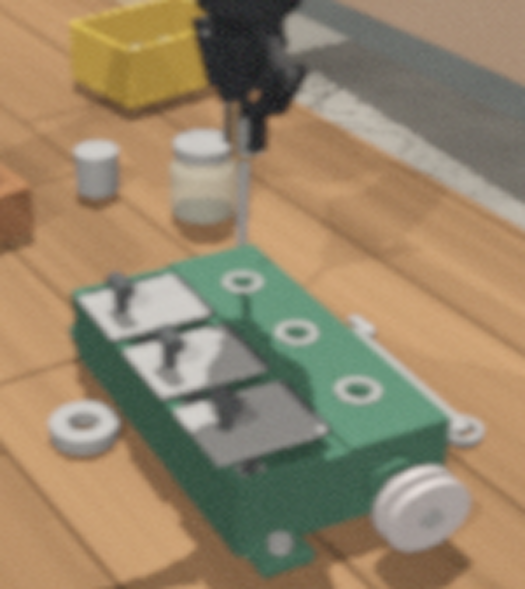

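```bash
python3 -c "
import cv2
t=cv2.imread('pics/d_wrist.png')
cv2.imwrite('pics/d3.png',cv2.resize(t[165:245,85:295],None,fx=3.8,fy=3.8,interpolation=cv2.INTER_CUBIC))
cv2.imwrite('pics/d4.png',cv2.resize(t[165:245,225:295],None,fx=7.5,fy=7.5,interpolation=cv2.INTER_CUBIC))
s=cv2.imread('pics/d_side.png')
cv2.imwrite('pics/d5.png',cv2.resize(s[150:230,265:325],None,fx=7.5,fy=7.5,interpolation=cv2.INTER_CUBIC))"
```

```text
(no output)
```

View pics/d3.png

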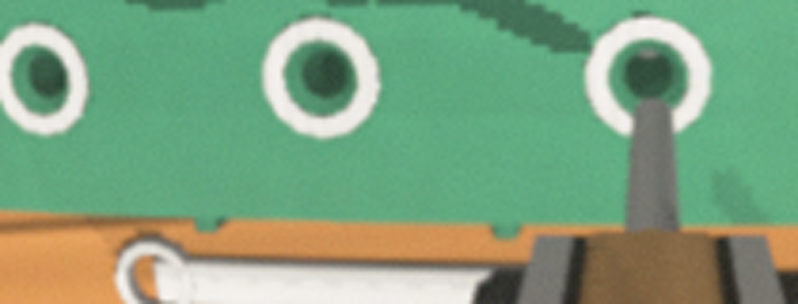

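View pics/d4.png

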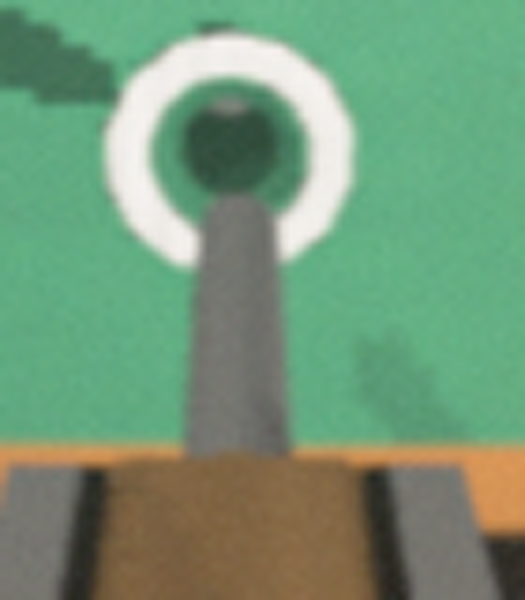

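View pics/d5.png

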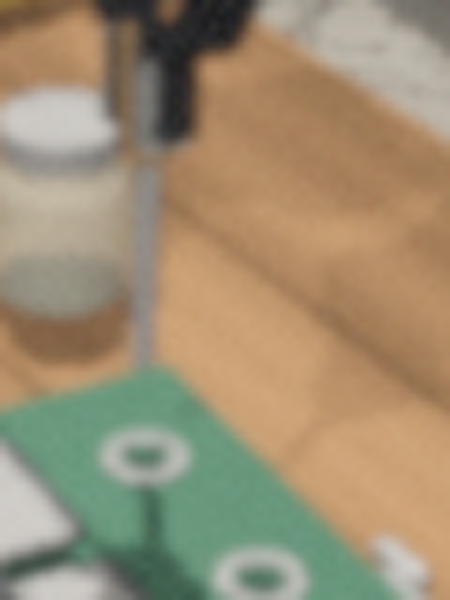

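```bash
python3 -c "
from util import *
f=lambda p:((p[0]+.5)/7.5-.5+225,(p[1]+.5)/7.5-.5+165)
g=lambda p:((p[0]+.5)/3.8-.5+85,(p[1]+.5)/3.8-.5+165)
print('L',onz('d','wrist',f((230,152)),.077),'M',onz('d','wrist',g((321,77)),.077),'R',onz('d','wrist',g((41,79)),.077))
for z in (.1145,.1165,.1185):
  p=proj('d','wrist',(.6036,-.0526,z));print((p+.5-np.array([225,165]))*7.5-.5)
  p=proj('d','wrist',(.6036,-.0526+.0045,z));print('  edge',(p+.5-np.array([225,165]))*7.5-.5)
  p=proj('d','wrist',(.6036-.0045,-.0526,z));print('  nearedge',(p+.5-np.array([225,165]))*7.5-.5)
h=lambda p:((p[0]+.5)/7.5-.5+265,(p[1]+.5)/7.5-.5+150)
print('side ring',onz('d','side',h((146,455)),.077),'tip',onz('d','side',h((143,362)),.1165))
K,R,t=cam('d','wrist');print('cam',-R.T@t)
"
```

```text
L [ 0.6031 -0.0523  0.077 ] M [ 0.5952 -0.1365  0.077 ] R [ 0.5874 -0.2207  0.077 ]
[227.7868645  233.99173963]
  edge [268.15604317 230.43471247]
  nearedge [224.07624616 194.88290801]
[227.77164962 238.78103798]
  edge [268.45811625 235.19762673]
  nearedge [224.03141284 199.38554442]
[227.75621537 243.64609607]
  edge [268.76486877 240.035934  ]
  nearedge [223.98589348 203.96008475]
side ring [ 0.6032 -0.0543  0.077 ] tip [ 0.6028 -0.0518  0.1165]
cam [ 0.53855741 -0.04644482  0.35334517]
```

Emit:
drive_tool:
  steps:
    - [0, -0.12, 1, 0, 0]
    - [0, -0.12, 2.5, 0, 0]
    - [0, -0.12, 3.5, 0, 0]
    - [0, -0.12, 4, 0, 0]
    - [0, -0.12, 4.5, 0, 0]
    - [0, -0.12, 5, 0, 0]
    - [0, -0.12, 5.5, 0, 0]
    - [0, -0.12, 5.5, 0, 0]

```text
clock: 5.75
tool_pos: [0.6036, -0.0552, 0.329]
tcp_rot: [0.046, 0.999, 0.0, -0.001]
wrist_force: [0.4, -0.3, -0.0]
grip_width: 0.0173
```

```bash
python3 -c "
from util import *
plan(.604,-.0545,.385,1.479)
from workcell import manip;print(manip.get_state()['torque'])"
```

```text
clock 5.75 pos [ 0.6036 -0.0552  0.329 ] F [ 0.43 -0.25 -0.02] grip 0.0173 yang 1.479 tilt [ 1.1e-03  2.0e-04 -1.0e+00]
shift cm [-0.03  0.08 -5.6 ] turn -3.904750409078339e-05
[-0.02830756  0.02490894 -0.02311309]
```

Emit:
drive_tool:
  steps:
    - [0, 0, 0.8, 0, 0]
    - [0, 0, 1.6, 0, 0]
    - [0, 0, 2.4, 0, 0]
    - [0, 0, 2.9, 0, 0]
    - [0, 0, 3.1, 0, 0]
    - [0, 0, 3.3, 0, 0]
    - [0, 0, 3.5, 0, 0]
    - [0, 0, 3.7, 0, 0]
    - [0, 0, 3.8, 0, 0]
    - [0, 0, 3.8, 0, 0]

```text
clock: 6.75
tool_pos: [0.6038, -0.0552, 0.2948]
tcp_rot: [0.046, 0.999, -0.0, 0.001]
wrist_force: [-2.7, 1.9, 13.4]
grip_width: 0.0175
```

Emit:
drive_tool:
  steps:
    - [0, 0, -1, 0, 0]
    - [0, 0, -3, 0, 0]
    - [0, 0, -5, 0, 0]
    - [0, 0, -6.8, 0, 0]
    - [0, 0, -7.3, 0, 0]
    - [0, -1.5, -7.3, 0, 0]
    - [0, -4, -7.3, 0, 0]
    - [0, -6.5, -7.3, 0, 0]
    - [0, -8, -7.3, 0, 0]
    - [0, -8.5, -7.3, 0, 0]
    - [0, -8.5, -7.3, 0, 0]
    - [0, -8.5, -7.3, 0, 0]

```text
clock: 7.95
tool_pos: [0.5959, -0.1394, 0.3643]
tcp_rot: [0.046, 0.999, 0.001, -0.0]
wrist_force: [-0.1, 0.8, -0.1]
grip_width: 0.0172
```

```bash
python3 look.py e wrist| tail -1; python3 -c "
from util import *
plan(.596,-.1385,.36,1.479)
import cv2
t=cv2.imread('pics/e_wrist.png')
cv2.imwrite('pics/e4.png',cv2.resize(t[165:245,205:305],None,fx=7.5,fy=7.5,interpolation=cv2.INTER_CUBIC))"
```

```text
-4.33663867e-03,  3.30104558e-04]), 'tool_pos': array([ 0.5959824 , -0.13914497,  0.36450171]), 'tcp_rot': array([ 4.55720548e-02,  9.98960953e-01,  4.21583483e-04, -1.58327199e-04]), 'wrist_force': array([-0.63848366,  0.00506963, -1.36584727]), 'torque': array([-0.00560092, -0.04503858, -0.04862073]), 'grip_width': 0.017290257887082848}
clock 8.0 pos [ 0.596  -0.1391  0.3645] F [-0.64  0.01 -1.37] grip 0.0173 yang 1.4796 tilt [ 4.e-04  8.e-04 -1.e+00]
shift cm [0.   0.06 0.45] turn 0.0006204833809699828
```

View pics/e4.png

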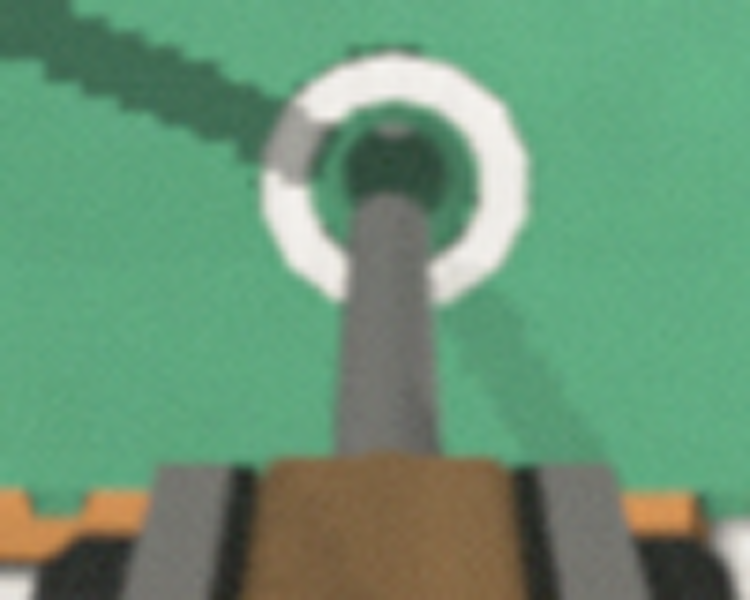

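Emit:
drive_tool:
  steps:
    - [0, 0.04, 1, 0, 0]
    - [0, 0.04, 1.6, 0, 0]
    - [0, 0.04, 2.2, 0, 0]
    - [0, 0.04, 2.8, 0, 0]
    - [0, 0.04, 3.4, 0, 0]
    - [0, 0.04, 4, 0, 0]
    - [0, 0.04, 5, 0, 0]
    - [0, 0.04, 6, 0, 0]
    - [0, 0.04, 6.4, 0, 0]
    - [0, 0.04, 6.8, 0, 0]
    - [0, 0.04, 7.1, 0, 0]
    - [0, 0.04, 7.3, 0, 0]
    - [0, 0.04, 7.3, 0, 0]

```text
clock: 9.3
tool_pos: [0.5961, -0.1395, 0.2918]
tcp_rot: [0.046, 0.999, -0.0, 0.0]
wrist_force: [0.9, 0.7, -0.5]
grip_width: 0.0174
```

Emit:
drive_tool:
  steps:
    - [0, 0, 0.2, 0, 0]
    - [0, 0, 0.4, 0, 0]
    - [0, 0, 0.6, 0, 0]
    - [0, 0, 0.8, 0, 0]
    - [0, 0, 1.0, 0, 0]
    - [0, 0, 1.2, 0, 0]
    - [0, 0, 1.4, 0, 0]
    - [0, 0, 1.4, 0, 0]
    - [0, 0, 1.4, 0, 0]

```text
clock: 10.2
tool_pos: [0.5964, -0.1395, 0.2825]
tcp_rot: [0.046, 0.999, -0.001, 0.002]
wrist_force: [-5.1, 2.3, 24.7]
grip_width: 0.0173
```

Emit:
drive_tool:
  steps:
    - [0, 0, -0.4, 0, 0]
    - [0, 0, -0.4, 0, 0]
    - [0, 0, -0.4, 0, 0.2]
    - [0, 0, -0.4, 0, 0.4]
    - [0, 0, -0.4, 0, 0.6]
    - [0, 0, -0.4, 0, 0.6]
    - [0, 0, -0.4, 0, 0.6]
    - [0, 0, -0.4, 0, 0.6]

```text
clock: 11.0
tool_pos: [0.596, -0.1394, 0.2813]
tcp_rot: [0.046, 0.999, 0.0, -0.0]
wrist_force: [1.2, 1.3, -0.4]
grip_width: 0.0511
```

Emit:
drive_tool:
  steps:
    - [0, 0, -1, 0, 0.6]
    - [0, 0, -3, 0, 0.6]
    - [0, 0, -6, 0, 0.6]
    - [0, 0, -9, 0, 0.6]
    - [0, 0, -11, 0, 0.6]
    - [0, 0, -12, 0, 0.6]
    - [0, 0, -12, 0, 0.6]

```text
clock: 11.7
tool_pos: [0.5962, -0.1395, 0.4036]
tcp_rot: [0.046, 0.999, -0.0, 0.002]
wrist_force: [0.4, -0.8, -0.3]
grip_width: 0.0512
```

```bash
python3 look.py f wrist side| tail -1; python3 -c "
from util import *
plan(.4925,-.127,.36,1.479)
import cv2
t=cv2.imread('pics/f_wrist.png')
cv2.imwrite('pics/f_w.png',cv2.resize(t,None,fx=1.56,fy=1.56,interpolation=cv2.INTER_CUBIC))
s=cv2.imread('pics/f_side.png')
cv2.imwrite('pics/f_s.png',cv2.resize(s[120:310,215:365],None,fx=3.5,fy=3.1,interpolation=cv2.INTER_CUBIC))"
```

```text
-2.24938273e-02, -1.68328540e-05]), 'tool_pos': array([ 0.59570673, -0.1393544 ,  0.40098997]), 'tcp_rot': array([ 4.58715083e-02,  9.98947152e-01,  2.29408693e-04, -5.82868600e-04]), 'wrist_force': array([ 0.00303267,  0.27679122, -0.34835676]), 'torque': array([ 0.00617852, -0.0230112 , -0.00285082]), 'grip_width': 0.05130964272110419}
clock 11.8 pos [ 0.5957 -0.1394  0.401 ] F [ 0.    0.28 -0.35] grip 0.0513 yang 1.479 tilt [ 1.2e-03  4.0e-04 -1.0e+00]
shift cm [10.39  0.28  4.11] turn 2.084743870733874e-05
```

View pics/f_w.png

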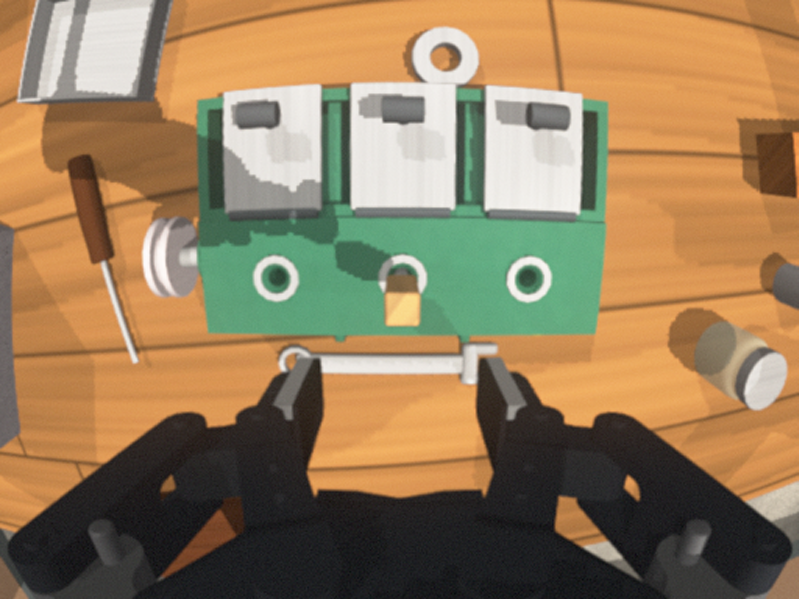

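View pics/f_s.png

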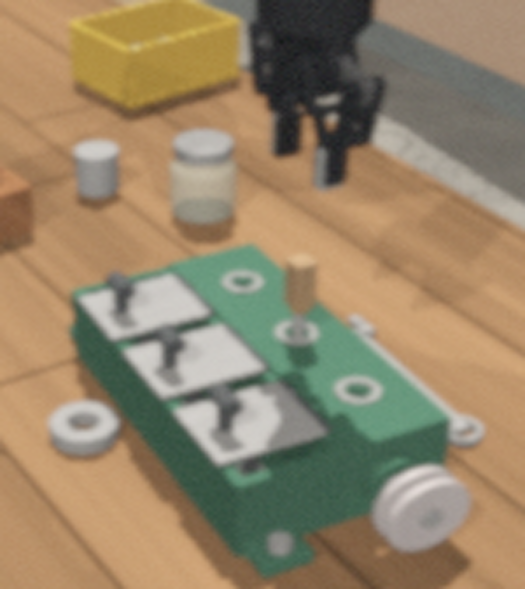

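```bash
python3 -c "
import cv2
t=cv2.imread('pics/f_wrist.png')
cv2.imwrite('pics/f4.png',cv2.resize(t[50:100,215:305],None,fx=8,fy=8,interpolation=cv2.INTER_CUBIC))"
```

```text
(no output)
```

View pics/f4.png

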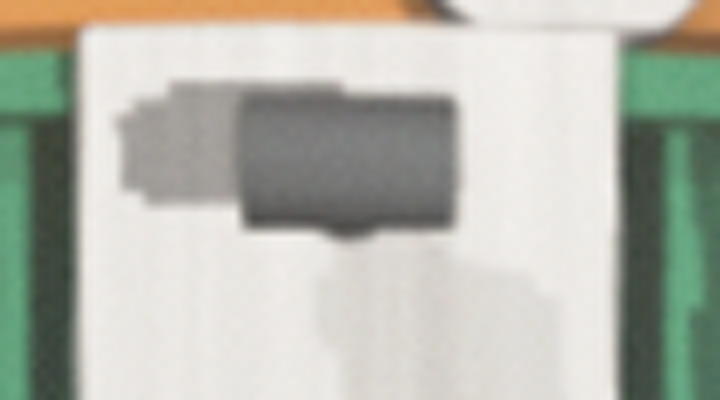

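```bash
python3 -c "
from util import *
f=lambda p:((p[0]+.5)/8-.5+215,(p[1]+.5)/8-.5+50)
print(onz('f','wrist',f((348,162)),.1045), onz('f','wrist',f((241,162)),.1045),onz('f','wrist',f((456,162)),.1045))
plan(.492,-.1275,.36,1.479)
"
```

```text
[ 0.4909 -0.1273  0.1045] [ 0.4898 -0.1391  0.1045] [ 0.4919 -0.1154  0.1045]
clock 11.8 pos [ 0.5957 -0.1394  0.401 ] F [ 0.    0.28 -0.35] grip 0.0513 yang 1.479 tilt [ 1.2e-03  4.0e-04 -1.0e+00]
shift cm [10.43  0.23  4.11] turn 2.084743870733874e-05
```

Emit:
drive_tool:
  steps:
    - [2, 0, 0, 0, 0.6]
    - [5, 0.1, 0.5, 0, 0.6]
    - [8, 0.1, 2, 0, 0.6]
    - [10, 0.1, 4, 0, 0.6]
    - [10.5, 0.1, 7, 0, 0.6]
    - [10.5, 0.1, 10, 0, 0.6]
    - [10.5, 0.1, 12, 0, 0.6]
    - [10.5, 0.1, 12, 0, 0.6]
    - [10.5, 0.1, 12, 0, 0.6]

```text
clock: 12.7
tool_pos: [0.4914, -0.1288, 0.281]
tcp_rot: [0.046, 0.999, 0.0, -0.001]
wrist_force: [0.8, 0.4, 0.1]
grip_width: 0.0512
```

```bash
python3 look.py g wrist | tail -1; python3 -c "
from util import *
plan(.4915,-.1275,.2615,1.479)
import cv2
t=cv2.imread('pics/g_wrist.png')
cv2.imwrite('pics/g_w.png',cv2.resize(t,None,fx=1.56,fy=1.56,interpolation=cv2.INTER_CUBIC))"
```

```text
7.12763448e-02, -2.28901186e-06]), 'tool_pos': array([ 0.49184625, -0.12896336,  0.28184692]), 'tcp_rot': array([4.58816473e-02, 9.98946882e-01, 3.90451844e-05, 1.76850728e-05]), 'wrist_force': array([ 0.89663384,  0.34067935, -0.6894856 ]), 'torque': array([ 0.05438001, -0.00895147, -0.01057037]), 'grip_width': 0.05124314186320842}
clock 12.75 pos [ 0.4918 -0.129   0.2818] F [ 0.9   0.34 -0.69] grip 0.0512 yang 1.479 tilt [-0.e+00  1.e-04 -1.e+00]
shift cm [0.05 0.14 2.03] turn 8.072078514498315e-07
```

View pics/g_w.png

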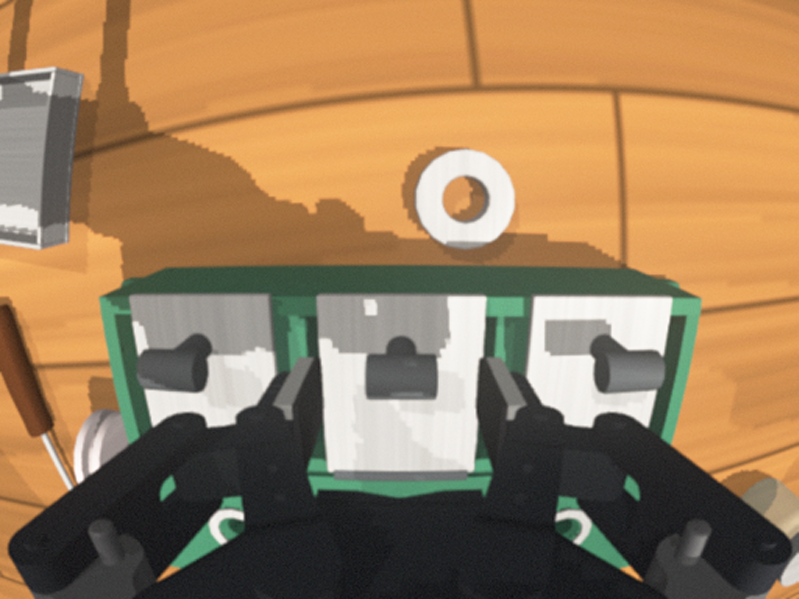

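```bash
python3 -c "
from util import *
print([proj('g','wrist',p)*1.56 for p in [(.4918,-.129,.1045),(.4918,-.129,.1089),(.4808,-.129,.1089)]])
print(onz('g','wrist',(402/1.56,376/1.56),.1045))"
```

```text
[array([396.08677975, 377.91827699]), array([396.02911969, 383.29076485]), array([392.88288585, 352.88591115])]
[ 0.4913 -0.1269  0.1045]
```

Emit:
drive_tool:
  steps:
    - [0, 0.1, 0.7, 0, 0.6]
    - [0, 0.1, 1.4, 0, 0.6]
    - [0, 0.1, 2.0, 0, 0.6]
    - [0, 0.1, 2.0, 0, 0.6]
    - [0, 0.1, 2.0, 0, 0.4]
    - [0, 0.1, 2.0, 0, 0.2]
    - [0, 0.1, 2.0, 0, 0]
    - [0, 0.1, 2.0, 0, 0]
    - [0, 0.1, 2.0, 0, 0]
    - [0, 0.1, 2.0, 0, 0]
    - [0, 0.1, 2.0, 0, 0]

```text
clock: 13.85
tool_pos: [0.4917, -0.128, 0.2621]
tcp_rot: [0.046, 0.999, -0.0, 0.0]
wrist_force: [-1.3, -1.9, 4.2]
grip_width: 0.0225
```

Emit:
drive_tool:
  steps:
    - [-0.15, 0, -0.29, 0, 0]
    - [-0.32, 0, -0.58, 0, 0]
    - [-0.51, 0, -0.86, 0, 0]
    - [-0.7, 0, -1.13, 0, 0]
    - [-0.91, 0, -1.39, 0, 0]
    - [-1.13, 0, -1.64, 0, 0]
    - [-1.36, 0, -1.88, 0, 0]
    - [-1.6, 0, -2.11, 0, 0]
    - [-1.6, 0, -2.11, 0, 0]

```text
clock: 14.75
tool_pos: [0.5076, -0.1294, 0.2827]
tcp_rot: [0.046, 0.999, -0.0, -0.0]
wrist_force: [-0.5, -5.6, -11.3]
grip_width: 0.0223
```

```bash
python3 look.py h wrist side| tail -1; python3 -c "
import cv2
t=cv2.imread('pics/h_wrist.png')
cv2.imwrite('pics/h_w.png',cv2.resize(t,None,fx=1.56,fy=1.56,interpolation=cv2.INTER_CUBIC))
s=cv2.imread('pics/h_side.png')
cv2.imwrite('pics/h_s.png',cv2.resize(s[120:310,215:365],None,fx=3.5,fy=3.1,interpolation=cv2.INTER_CUBIC))"
```

```text
0.34326657,   0.10191532]), 'tool_pos': array([ 0.50748552, -0.12944247,  0.28260265]), 'tcp_rot': array([ 4.56266150e-02,  9.98958516e-01, -1.78622451e-04, -2.52571711e-04]), 'wrist_force': array([  0.39123521,  -4.35874262, -11.4218415 ]), 'torque': array([-0.76861595,  0.36677695,  0.10739419]), 'grip_width': 0.022214267334476373}
```

View pics/h_w.png

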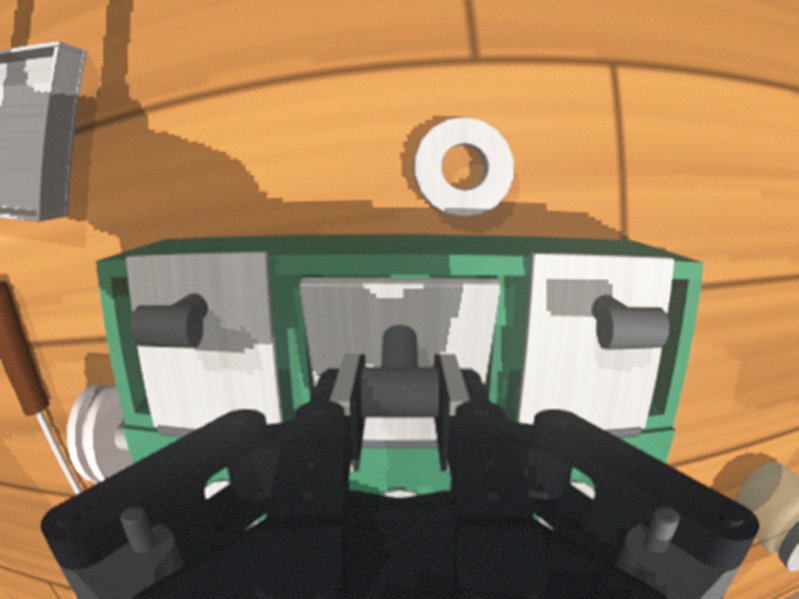

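View pics/h_s.png

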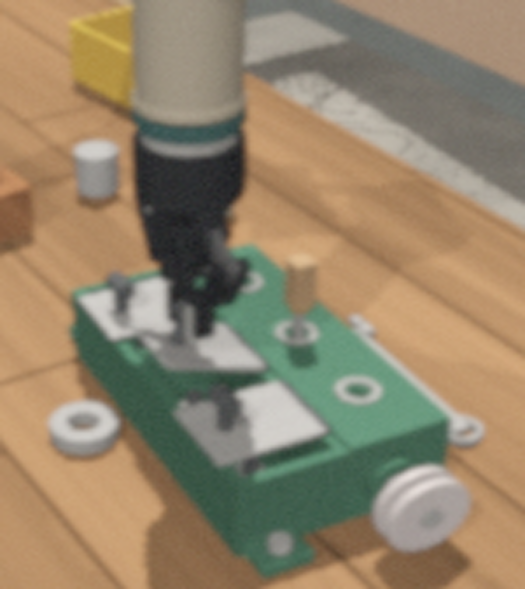

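Emit:
drive_tool:
  steps:
    - [-0.26, 0, -0.21, 0, 0]
    - [-0.52, 0, -0.41, 0, 0]
    - [-0.8, 0, -0.6, 0, 0]
    - [-1.08, 0, -0.77, 0, 0]
    - [-1.38, 0, -0.93, 0, 0]
    - [-1.68, 0, -1.08, 0, 0]
    - [-1.98, 0, -1.2, 0, 0]
    - [-2.3, 0, -1.32, 0, 0]
    - [-2.62, 0, -1.41, 0, 0]
    - [-2.94, 0, -1.5, 0, 0]
    - [-3.27, 0, -1.56, 0, 0]
    - [-3.27, 0, -1.56, 0, 0]
    - [-3.27, 0, -1.56, 0, 0]
    - [-3.27, 0, -1.56, 0, 0]

```text
clock: 16.25
tool_pos: [0.538, -0.1322, 0.2981]
tcp_rot: [0.045, 0.999, -0.0, -0.003]
wrist_force: [-6.1, -5.8, -5.7]
grip_width: 0.0226
```

```bash
python3 look.py i wrist side top| tail -1; python3 -c "
import cv2
t=cv2.imread('pics/i_wrist.png')
cv2.imwrite('pics/i_w.png',cv2.resize(t,None,fx=1.56,fy=1.56,interpolation=cv2.INTER_CUBIC))
s=cv2.imread('pics/i_side.png')
cv2.imwrite('pics/i_s.png',cv2.resize(s[120:310,215:365],None,fx=3.5,fy=3.1,interpolation=cv2.INTER_CUBIC))"
```

```text
-1.57078508,   0.21936255]), 'tool_pos': array([ 0.53799915, -0.13227027,  0.29805642]), 'tcp_rot': array([ 4.52366548e-02,  9.98970521e-01, -9.41535318e-05, -3.39633836e-03]), 'wrist_force': array([-5.39360218, -5.67721957, -6.44474077]), 'torque': array([-0.72576823,  1.24536957,  0.22468919]), 'grip_width': 0.022402276484120683}
```

View pics/i_w.png

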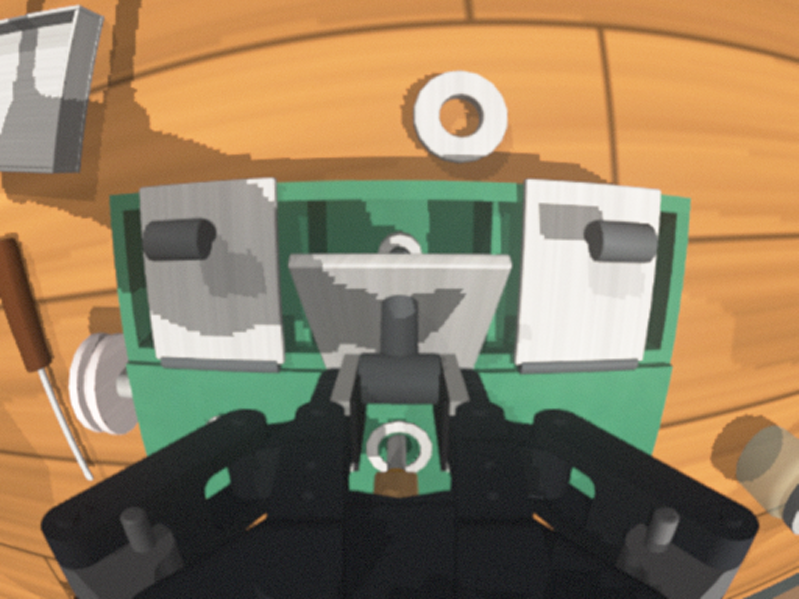

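View pics/i_s.png

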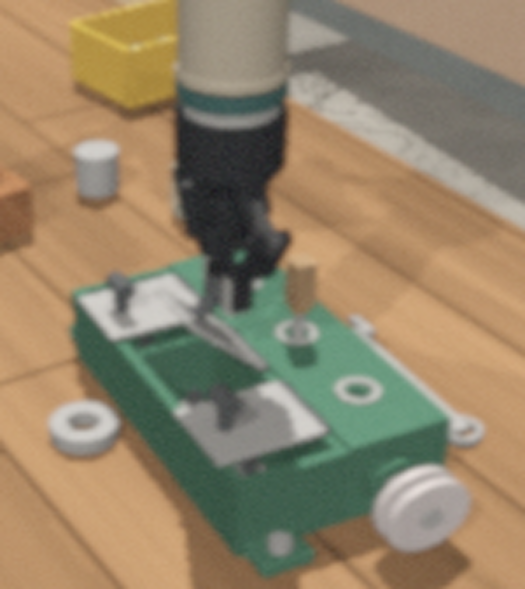

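View pics/i_top.png

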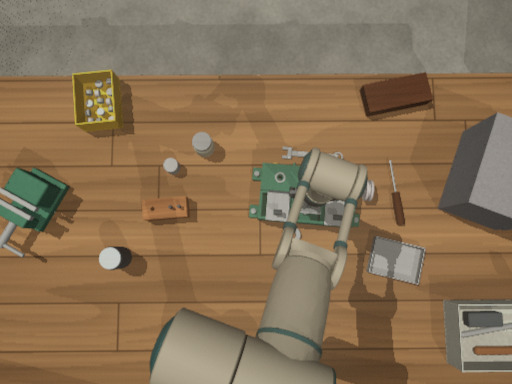

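```bash
python3 -c "
from util import *
e=onz('f','wrist',(401/1.56,84/1.56),.0785);print(e)
g=np.array([np.cos(-.092),np.sin(-.092)]);grip=np.array([.4915,-.1275]);h=grip+.060*g
L=(h-e[:2])@g;print('L',L)
for th in (.6,.7,.8,.9,1.0):
  c,s=np.cos(th),np.sin(th);p=(-L*c+.003*s, .003*c+L*s);q=h+p[0]*g
  b=(-.06*c+.029*s,.029*c+.06*s);qb=h+b[0]*g
  print(th,proj('i','wrist',(*q,.0755+p[1]))*1.56,proj('i','wrist',(*qb,.0755+b[1]))*1.56)
"
```

```text
[ 0.4707 -0.1263  0.0785]
L 0.08082228079817047
0.6 [398.89322379 227.6245397 ] [398.68331093 335.24281655]
0.7 [398.85770851 246.6070461 ] [398.64330371 356.91511676]
0.8 [398.81597689 268.84647818] [398.60311645 378.78774415]
0.9 [398.76881089 294.01984144] [398.56388027 400.24152512]
1.0 [398.71748615 321.54222312] [398.52661489 420.69487551]
```

Emit:
drive_tool:
  steps:
    - [-0.3, 0, -0.08, 0, 0]
    - [-0.6, 0, -0.15, 0, 0]
    - [-0.9, 0, -0.2, 0, 0]
    - [-0.9, 0, -0.2, 0, 0]
    - [-0.9, 0, -0.2, 0, 0]
    - [-0.9, 0, -0.2, 0, 0]

```text
clock: 17.0
tool_pos: [0.5466, -0.1331, 0.2997]
tcp_rot: [0.045, 0.999, -0.0, -0.004]
wrist_force: [-6.2, -6.1, -7.4]
grip_width: 0.0226
```

```bash
python3 look.py j wrist side | tail -1; python3 -c "
from util import *
import cv2
t=cv2.imread('pics/j_wrist.png')
cv2.imwrite('pics/j_w.png',cv2.resize(t,None,fx=1.56,fy=1.56,interpolation=cv2.INTER_CUBIC))
s=cv2.imread('pics/j_side.png')
cv2.imwrite('pics/j_s.png',cv2.resize(s[140:240,245:335],None,fx=6,fy=6,interpolation=cv2.INTER_CUBIC))
g=np.array([np.cos(-.092),np.sin(-.092)]);grip=np.array([.4915,-.1275]);h=grip+.060*g
L=.0808
for th in (.7,.8,.9,1.0):
  c,s=np.cos(th),np.sin(th);p=(-L*c+.003*s, .003*c+L*s);q=h+p[0]*g
  b=(-.06*c+.029*s,.029*c+.06*s);qb=h+b[0]*g
  print(th,proj('j','wrist',(*q,.0755+p[1]))*1.56,proj('j','wrist',(*qb,.0755+b[1]))*1.56)
"
```

```text
-1.73248842,   0.20201372]), 'tool_pos': array([ 0.54662602, -0.13306544,  0.29968413]), 'tcp_rot': array([ 4.52475094e-02,  9.98967411e-01, -3.05388285e-05, -4.09557048e-03]), 'wrist_force': array([-5.89763578, -5.90272488, -7.45589513]), 'torque': array([-0.76341099,  1.35996292,  0.18577882]), 'grip_width': 0.022457155352004033}
0.7 [398.98309708 218.22472827] [398.76667854 328.85373008]
0.8 [398.9464633 239.2941403] [398.72619354 350.95181326]
0.9 [398.90349569 263.51932896] [398.68569078 372.88558998]
1.0 [398.85512067 290.4228238 ] [398.64628695 394.03977632]
```

View pics/j_w.png

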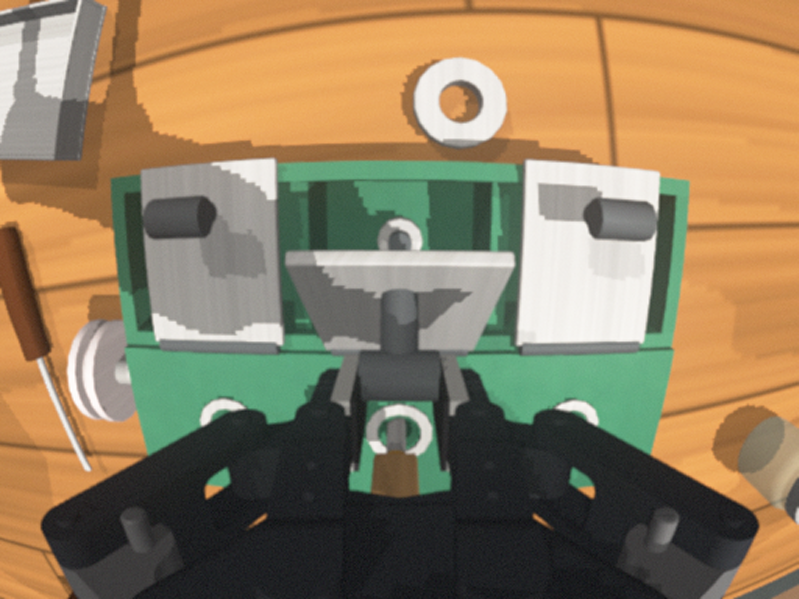

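View pics/j_s.png

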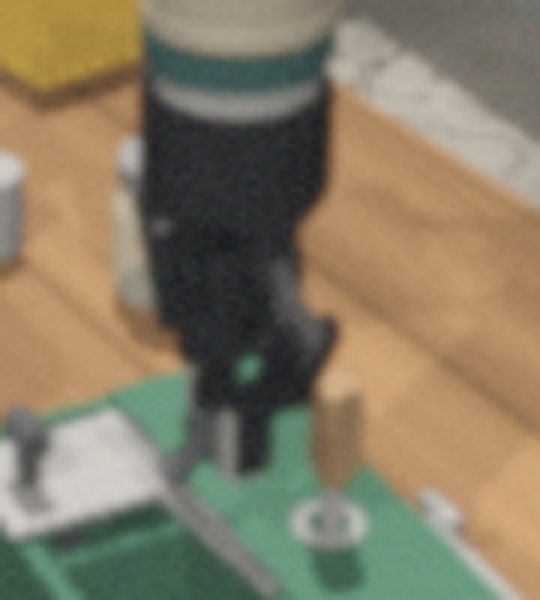

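Emit:
drive_tool:
  steps:
    - [0, 0, 0, 0, 0]
    - [0, 0, 0, 0, 0]
    - [0, 0, 0, 0, 0]
    - [0, 0, 0, 0, 0]

```text
clock: 17.5
tool_pos: [0.5466, -0.1331, 0.2997]
tcp_rot: [0.045, 0.999, -0.0, -0.004]
wrist_force: [-5.7, -6.0, -7.2]
grip_width: 0.0221
```

```bash
python3 -c "
from workcell import manip
s=manip.get_state();print(s['clock'],s['tool_pos'],s['wrist_force'],s['grip_width'])
print(manip.close_job())"
```

```text
17.5 [ 0.54661385 -0.13306774  0.2996738 ] [-5.69919209 -6.01796651 -7.19325604] 0.02210807184887067
the job is handed in; nothing more can be done
None
```

The middle bolt was the loose one. I pressed it down fully, left the rod standing in its well, and handed the job in at 17.5 s while holding the middle cover open. No verdict was reported.

- **Finding the bolt:** I took the rod from its stand and tried the left well first. Its bolt held at about 13 N, at the expected depth. The middle bolt gave way and the rod stopped 12.3 mm lower, at about 25 N, which matches the 12 mm travel. I did not need to try the right well.
- **Cover:** I gripped the T bar at its ends and lifted the cover along its hinge arc. After the first lift the angle measured only about 0.8 rad, less than the roughly 0.95 rad I had aimed for. I went further, and the last wrist picture puts it at about 0.9 rad (52°).
- **Last checks:** The gripper is steady on the bar, with the opening at 22 mm and a wrist force of about 11 N. The rod is upright in the middle well, with a visible gap to the fingers and cover. The other two covers lie shut. I saw no bystander out of place in the last pictures; the arm covered part of the last top view.
- **Disagreements:** The cameras differed by 2 to 4 mm from each other. The chamfer and the self-centring grip took this up.

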